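Finish packing a fixings crate and slide its lid shut

TASK

Finish packing the small wooden crate: stand the two loose nail boxes in it beside the two already there, so that all four stand on edge in one row, right down on the floor with nothing sticking up above the rim, then slide its lid fully shut. The two boxes inside have wandered and must first be pushed up to the ends to make room. Leave the crate about where it stands and leave the other things on the bench alone.

Things in the scene. Friction and masses are not known exactly. Their poses are not given: they have to be found in the camera images.
- crate: open plywood crate, loose on the bench, 1.5 kg empty: 117 mm along its own x (141 over the carrying battens on its long sides), 184 mm along y, 91 mm high, walls 10 mm. Origin: centre of its underside, z up; y runs along the row of boxes, towards the end over which the lid slides out. Level pushes under about 9 N do not move it, harder ones shift it
- crate_in (a point): centre of the crate's inner floor, 10 mm above the bench, axes as the crate's. The inside is 97 mm (x) by 163.5 mm (y): four boxes of 40 mm in a row along y leave 3.5 mm of play. Side walls and the -y end wall reach 81 mm above this point, the +y end wall 67 mm. The lid's underside runs 68 mm above it, 3 mm over boxes that stand on the floor, and catches on anything higher
- crate_lid (a joint): plywood lid, 6 mm thick, sliding in grooves along the crate's y: 0 is fully shut, 0.165 m fully open (then it hangs out over the +y end, its edge just clear of the row). It starts almost or fully open, clear of the middle. It slides with about 1.2 N of friction plus 4 N per m/s, and stays where it is left
- lid_pull (a point): middle of the top of the wooden pull bar on the lid: 84 mm along the crate's x, 14 mm wide along the crate's y, 20 mm high on top of the lid near its outer end; pinch it across its width from above. Shut, it lies 87 mm from crate_in along y and 94 mm above it; it moves with the lid
- nail_box_1: closed brown card box of nails with a blue label on top, about 0.4 kg, standing on one of its long narrow sides: 90 mm along its own x, 40 mm thick along its own y, 65 mm high (z, up). Origin: centre of the side it stands on. This one stands in the crate, near the -y end, 2 to 18 mm away from the end wall
- nail_box_2: closed brown card box of nails with a blue label on top, about 0.4 kg, standing on one of its long narrow sides: 90 mm along its own x, 40 mm thick along its own y, 65 mm high (z, up). Origin: centre of the side it stands on. This one stands in the crate, near the +y end, 2 to 25 mm away from the end wall
- nail_box_3: closed brown card box of nails with a blue label on top, about 0.4 kg, standing on one of its long narrow sides: 90 mm along its own x, 40 mm thick along its own y, 65 mm high (z, up). Origin: centre of the side it stands on. This one stands on the bench to the right of the crate
- nail_box_4: closed brown card box of nails with a blue label on top, about 0.4 kg, standing on one of its long narrow sides: 90 mm along its own x, 40 mm thick along its own y, 65 mm high (z, up). Origin: centre of the side it stands on. This one stands on the bench to the right of the crate
- screw_box: closed card box of screws with a red label, 110 x 70 x 55 mm, too thick for the crate; it stands on the bench behind the crate. Origin: centre of its underside
- sand_box: closed dark-labelled card box, 120 x 60 x 50 mm, too thick for the crate, at the back right. Origin: centre of its underside. Left of it, behind the crate and the loose nail boxes, stands the fixed bench grinder, 0.3 m high; its two eye shields reach forward to x = 0.555 m at a height of 0.15 to 0.23 m
- tape_measure: tape measure, 36 x 93 x 68 mm high, on the bench at the left, behind the lid. Origin: centre of its underside
- pliers: combination pliers, 171 x 58 x 14 mm, lying on the bench at the right. Origin: centre of their underside
- screw_jar: glass jar of screws with a black lid, 66 mm across, 80 mm high, on the bench at the right. Origin: centre of its underside

How it is judged:
By the outcome, as a careful person would: the job done as asked, in the order asked, and still so for the second after the job is handed in, with the robot touching nothing.
It also fails if it takes over 72 s, if anything falls off the work surface, if the arm or the gripper's body presses on something with over 40 N, if the wrist force passes 120 N, or if a joint passes its speed limit or range.

ROBOT

A 6-joint arm with a two-finger parallel gripper is mounted at the origin on a cart in front of the work surface, level with it; the furniture and walls round the work are solid. World frame = base frame: x ahead of the robot, y to its left, z up, the work surface at z = 0. Lengths are in m, angles in rad, forces in N, time in s.
With the tool pointing down it reaches from about 0.275 to 0.975 m from the base axis. Payload 8.4 kg.
Tool frame: the origin (TCP) lies at the very end of the fingers, on their centre line; the grasp point (between the pads) lies 19 mm behind it (ctrl.tcp_to_grasp is the distance from the TCP to the grasp point, in m); z points along the fingers, y is the line along which they close (so a half turn about z gives the same grasp; the last joint's range is limited). The gripper opens to 92 mm and grips with 3 to 60 N. Pads are 20 mm wide; open, the fingers measure 128 mm over their backs; the gripper's body (75 mm by 189 mm) begins 69 mm behind the grasp point.
Start: joints at [-1.246, 0.353, 1.633, -0, 1.155, -0.002], TCP at [0.201, -0.592, 0.215] pointing down, gripper open.
Joint ranges: [-2.63, 2.63], [-0.92, 2.1], [0.06, 2.66], [-1.3, 4.44], [0, 2.69], [-3.02, 3.02]. Speed limits (rad/s): [2.22, 2.22, 2.79, 3.14, 3.14, 3.14].

INTERFACE

Orientations are given as a rotation vector (axis times angle).
In Python, from workcell import ctrl gives the robot as it stands.
- The arm moves only by the tool shift_gripper, called in YAML: its name, and indented under it one key for each argument. Schema: {"type":"object","properties":{"plan":{"type":"array","items":{"type":"number"},"minItems":5,"maxItems":100},"clamp_n":{"type":"number"},"only":{"type":"string"},"quiet":{"type":"boolean"},"lines":{"type":"string"}},"required":["plan"],"additionalProperties":false}. plan is one flat list of numbers that holds 1 to 20 rows one after another, with no inner brackets; each row has 5 numbers: the finger opening in m, then dx, dy, dz in shares of the most that a row can go, 1 being 50 mm, then a turn about the tool's z in shares of 45 degrees (1.0 is 45 degrees); each row shifts and turns the commanded pose from where the row before left it, along the tool's axes as they then stand; what a row does not reach is not made up. A row lasts 1/10 s, in which the tool goes at most 0.05 m and 0.15 rad, less where a joint would pass 70% of its speed; a pose out of reach is approached as far as the arm can. The fingers move at their own pace and stop on an object; clamp_n is the grip in N (left out, the last holds). Time passes only in rows, so rows that do not move let the fingers close. The tool returns the time, the measured TCP pose, the force, the opening and the grip force at its end. only (a regular expression) keeps the lines of the reply that match it, lines (a string "A,B") keeps lines A to B, and quiet returns only ok. Shift and turn numbers lie between -1 and 1, and a call with a number outside is refused. Input that does not fit is refused with a message, and nothing moves.
- ctrl.observe(): the state, without advancing time (a new reading comes with each control period).
- ctrl.grab_frame(name): name is "scene" or "top" or "wrist"; returns the picture (384x512x3 uint8, red, green, blue); there is no depth.
- ctrl.get_calibration(name): a dict with "fx", "fy", "cx", "cy" (pixels), "world_from_camera" (4x4, takes a point from camera to world coordinates). Camera axes: x right, y down, z forward; pixel columns grow to the right and rows downward; lengths in m; the calibration is good to about 2 mm. The wrist camera is an equidistant fisheye: a pixel r from the principal point sees the ray r / f radians off the axis. A picture is of the moment at which its call begins: read the wrist's pose just before it. get_calibration takes no time and is no camera call; for the wrist camera it gives the pose at the moment of the call.
- ctrl.finish_job(): hands the job in; it is judged then, once.
The state is a dict: "clock": time; "qpos": joint angles; "qvel": joint speeds; "tau": joint torques, N m; "position": TCP position; "orientation": TCP orientation; "ft_force": force on the tool from outside, world axes, zero at the start; "torque": the same for the moment, N m; "gripper_width": finger opening in m; "finger_force": force on a finger pad.
Only numpy, scipy, OpenCV 4.12 (cv2) and the standard library are available. Lean on these libraries where they do the work, as an engineer would, in place of code of your own. Each camera call takes 0.05 s, during which the arm holds its last target. There are 200 camera calls.

## Working session

There is one attempt and no reset: what is moved stays moved. The work goes in short steps, Python scripts to look and compute and a tool call to move; the robot and the scene stay as the last step left them, time stands still between calls to the robot, and variables do not carry over. Pictures are saved under pics/ and viewed, at most 10 in all, crops included, and the job is handed in when it is done.

```bash
ls; mkdir -p pics
```

Run:
```python
from workcell import ctrl
import cv2, numpy as np
o=ctrl.observe(); print(o['clock'],o['position'],o['orientation'],o['gripper_width'],ctrl.tcp_to_grasp)
for n in ['scene','top','wrist']:
    c=ctrl.get_calibration(n); print(n,c['fx'],c['fy'],c['cx'],c['cy'],np.round(c['world_from_camera'],3).tolist())
    im=ctrl.grab_frame(n); cv2.imwrite(f'pics/{n}0.png',im[...,::-1])
a=cv2.imread('pics/top0.png');cv2.imwrite('pics/top0b.png',cv2.resize(a,(800,600),interpolation=cv2.INTER_CUBIC))
```

```text
pics
workcell.py
0.0 [ 0.20047835 -0.59144976  0.21386378] [-3.09840334e+00 -5.10843428e-01  3.52111142e-04] 0.0920756326841996 0.0187
scene 443.75783682910276 443.75783682910276 253.5436314404329 185.78654436011942 [[-0.792, -0.307, 0.528, -0.164], [-0.61, 0.417, -0.674, 0.752], [-0.013, -0.856, -0.517, 0.786], [0.0, 0.0, 0.0, 1.0]]
top 379.6915658069289 379.6915658069289 253.07332469204488 189.7370318295533 [[-0.001, -0.995, 0.099, 0.379], [-1.0, 0.004, 0.025, -0.155], [-0.025, -0.099, -0.995, 1.477], [0.0, 0.0, 0.0, 1.0]]
wrist 297.3186396354542 297.3186396354542 255.3656912888278 195.15623474464368 [[0.32, -0.91, -0.265, 0.275], [-0.947, -0.307, -0.088, -0.566], [-0.001, 0.279, -0.96, 0.384], [0.0, 0.0, 0.0, 1.0]]
```

View pics/top0b.png

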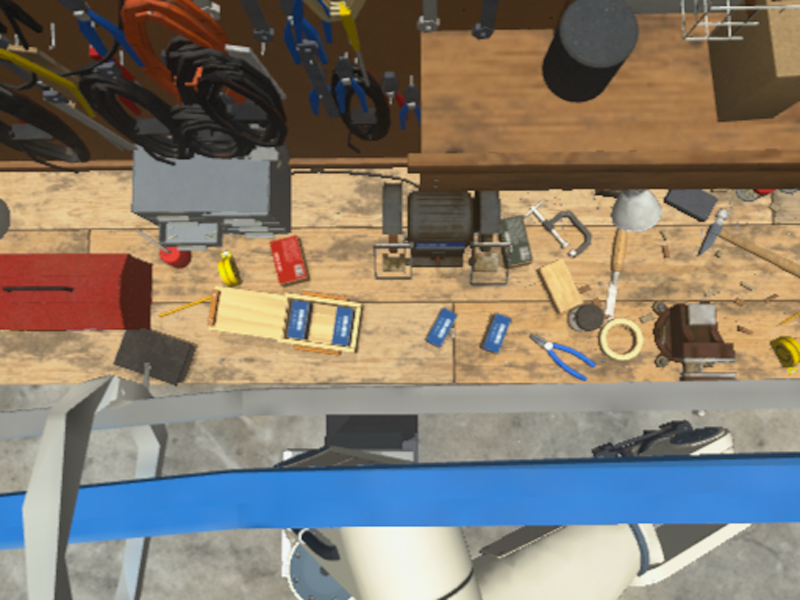

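View pics/scene0.png

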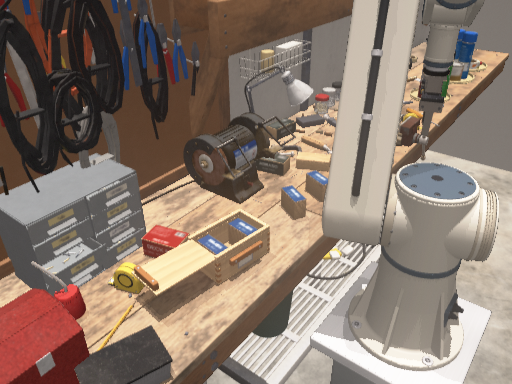

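The top picture (at 800x600) shows the open crate at about (325,320), with its lid hanging out left to (212,310). Two blue-labelled boxes are inside at (299,320) and (344,327), and the loose ones are at (442,327) and (495,333). The scene view confirms this layout.

Create h.py:
```python
from workcell import ctrl
import cv2, numpy as np
from scipy.spatial.transform import Rotation as R
def rays(name,px,c):
    px=np.atleast_2d(px).astype(float); d=(px-[c['cx'],c['cy']])/[c['fx'],c['fy']]
    if name=='wrist':
        r=np.linalg.norm(d,axis=1,keepdims=True)+1e-12
        v=np.hstack([d/r*np.sin(r),np.cos(r)])
    else: v=np.hstack([d,np.ones((len(d),1))])
    T=np.array(c['world_from_camera']); return T[:3,3],v@T[:3,:3].T
def plane(name,px,z,c):
    o,v=rays(name,px,c); return o+v*((z-o[2])/v[:,2])[:,None]
def grab(name,fn=None):
    c=ctrl.get_calibration(name); im=ctrl.grab_frame(name)
    if fn: cv2.imwrite('pics/'+fn,im[...,::-1])
    return im,c
def blobs(im,lo,hi,amin):
    h=cv2.cvtColor(im,cv2.COLOR_RGB2HSV); m=cv2.inRange(h,np.array(lo),np.array(hi))
    m=cv2.morphologyEx(m,cv2.MORPH_CLOSE,np.ones((5,5)))
    cs,_=cv2.findContours(m,cv2.RETR_EXTERNAL,cv2.CHAIN_APPROX_NONE)
    return [k for k in cs if cv2.contourArea(k)>amin]
def blue(im,a=80): return blobs(im,(100,100,50),(125,255,255),a)
def rect(name,k,z,c):
    p=plane(name,k.reshape(-1,2),z,c)[:,:2]; (cx,cy),(w,h),a=cv2.minAreaRect((p*1000).astype(np.float32))
    if w<h: a+=90; w,h=h,w
    a=(a+90)%180-90
    return cx/1000,cy/1000,w,h,a
def tool():
    o=ctrl.observe(); Rm=R.from_rotvec(o['orientation']).as_matrix(); return o,Rm
def yaw(): # direction of tool y in world, deg
    o,Rm=tool(); return np.degrees(np.arctan2(Rm[1,1],Rm[0,1]))
def go(p,ydeg=None):
    """delta in tool axes to TCP p; turn to get tool y at ydeg (mod 180)"""
    o,Rm=tool(); d=Rm.T@(np.array(p)-o['position'])
    t=0
    if ydeg is not None:
        # tool z down: positive turn = negative world yaw
        t=-np.radians((ydeg-yaw()+90)%180-90)
    print('delta tool',np.round(d,4),'turn first/after',round(t,4),'pos',np.round(o['position'],4),'q6',round(o['qpos'][5],3),'t',o['clock'])
```

Run:
```python
from h import *
im,c=grab('top')
for k in blue(im):
    for z in (0.065,0.075):
        r=rect('top',k,z,c); 
        if 0.2<r[0]<0.8: print(cv2.contourArea(k),k.reshape(-1,2).mean(0).round(1),z,np.round(r,3))
print(np.round(tool()[1],3),yaw())
a=plane('top',np.array([[212,290],[216,329],[362,303],[357,352]])*.64,0.09,c);print(a.round(3))
```

```text
148.0 [364.9 230.1] 0.065 [  0.369  -0.53  107.09   53.348  55.597]
148.0 [364.9 230.1] 0.075 [  0.369  -0.527 106.331  52.971  55.597]
184.0 [317.5 212.9] 0.065 [  0.433  -0.358  86.137  33.542 -21.488]
184.0 [317.5 212.9] 0.075 [  0.432  -0.357  85.527  33.304 -21.488]
185.5 [282.2 209.2] 0.065 [  0.446  -0.228  84.945  34.7   -27.03 ]
185.5 [282.2 209.2] 0.075 [  0.446  -0.227  84.343  34.455 -27.03 ]
176.5 [218.5 208.6] 0.065 [ 4.5100e-01  9.0000e-03  8.6351e+01  3.5390e+01 -5.6640e+00]
176.5 [218.5 208.6] 0.075 [ 4.5000e-01  8.0000e-03  8.5740e+01  3.5139e+01 -5.6640e+00]
175.5 [190.1 204.2] 0.065 [ 0.467  0.116 87.141 33.362 -8.594]
175.5 [190.1 204.2] 0.075 [ 0.466  0.114 86.524 33.126 -8.594]
[[ 0.947  0.321 -0.   ]
 [ 0.321 -0.947  0.001]
 [-0.    -0.001 -1.   ]] -71.27598544244694
[[ 0.534  0.314  0.09 ]
 [ 0.442  0.302  0.09 ]
 [ 0.502 -0.042  0.09 ]
 [ 0.387 -0.031  0.09 ]]
```

Run:
```python
from h import *
go([0.44,0.055,0.26],-97)
```

```text
delta tool [ 0.4344 -0.5356 -0.0454] turn first/after 0.449 pos [ 0.2005 -0.5917  0.2141] q6 -0.002 t 0.2
```

Units first: shifts go in shares of 50 mm and turns go in shares of 45 degrees. So -0.036 m is -0.72, 0.029 m is 0.58, 0.15 rad is 0.191.

shift_gripper:
  plan: [0.092,0.58,-0.72,-0.06,0,0.092,0.58,-0.72,-0.06,0,0.092,0.58,-0.72,-0.06,0,0.092,0.58,-0.72,-0.06,0,0.092,0.58,-0.72,-0.06,0,0.092,0.58,-0.72,-0.06,0,0.05,0.58,-0.72,-0.06,0,0,0.58,-0.72,-0.06,0,0,0.58,-0.72,-0.06,0,0,0.58,-0.72,-0.06,0,0,0.58,-0.72,-0.06,0,0,0.58,-0.72,-0.06,0,0,0.58,-0.72,-0.06,0,0,0.58,-0.72,-0.06,0,0,0.58,-0.72,-0.06,0,0,0,0,0,0.191,0,0,0,0,0.191,0,0,0,0,0.191,0,0,0,0,0]
  clamp_n: 10

```text
clock: 2.1
position: [0.4391, 0.0593, 0.2595]
orientation: [3.135, -0.196, -0.0]
ft_force: [-0.1, 0.1, -0.2]
gripper_width: 0.0003
finger_force: 0.0
```

Run:
```python
from h import *
go([0.44,0.055,0.26],-97)
im,c=grab('wrist','w1.png')
for k in blue(im,500): print(cv2.contourArea(k),k.reshape(-1,2).mean(0).round(1),np.round(rect('wrist',k,.075,c),4))
```

```text
delta tool [ 0.0014  0.0042 -0.0005] turn first/after -0.0028 pos [0.4391 0.0593 0.2595] q6 1.827 t 2.1
2077.5 [295.6 160.4] [ 4.50700e-01  9.00000e-03  8.90633e+01  3.81350e+01 -7.62970e+00]
2330.5 [210.  158.1] [ 0.467   0.1125 88.1264 42.5695 -7.9487]
1028.0 [451.7 147.9] [  0.4489  -0.2193  84.937   35.4152 -28.3681]
```

View pics/w1.png

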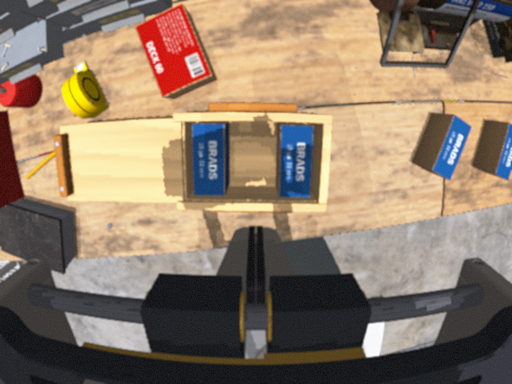

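The wrist view shows the crate rim with outer corners near (331,115), (326,210), (176,210) and (181,114). Box 2 is at (210,158), box 1 at (296,160), and the lid's pull bar at (65,166). The loose boxes are to the right.

Run:
```python
from h import *
c=ctrl.get_calibration('wrist')
p=plane('wrist',[[331,115],[326,210],[176,210],[181,114]],.091,c)[:,:2]
print(p.round(4)); 
for i in range(4):
    d=p[(i+1)%4]-p[i]; print(np.linalg.norm(d).round(4),np.degrees(np.arctan2(d[1],d[0])).round(2))
print(p.mean(0))
q=plane('wrist',[[322,122],[318,202]],.091,c)[:,:2]; print('inner -y',q)
b=plane('wrist',[[58,136],[67,196]],.104,c);print('bar',b)
im=cv2.imread('pics/w1.png')[85:230,40:350]; cv2.imwrite('pics/w1c.png',cv2.resize(im,None,fx=2.5,fy=2.5,interpolation=cv2.INTER_CUBIC))
```

```text
[[ 0.5044 -0.0355]
 [ 0.3904 -0.0215]
 [ 0.4126  0.162 ]
 [ 0.5263  0.1354]]
0.115 172.98
0.1848 83.09
0.1168 -13.14
0.1723 -97.3
[0.45843157 0.06010681]
inner -y [[ 0.49721474 -0.02404784]
 [ 0.4019322  -0.01198491]]
bar [[0.53211797 0.30288765 0.104     ]
 [0.45242184 0.30966894 0.104     ]]
```

View pics/w1c.png

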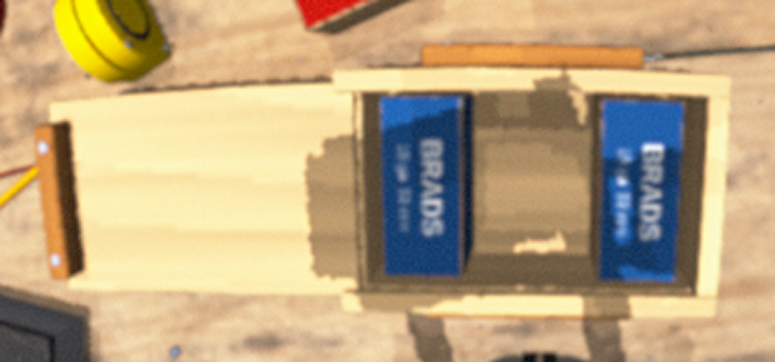

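The crop shows the rim's outer corners at full-picture pixels (173.6,113.4), (332,115.8), (326.4,211.8) and (176.8,208.2). Both boxes stand nearly square, with a gap beside each end wall.

Run:
```python
from h import *
c=ctrl.get_calibration('wrist')
p=plane('wrist',[[332,115.8],[326.4,211.8],[176.8,208.2],[173.6,113.4]],.091,c)[:,:2]
for i in range(4):
    d=p[(i+1)%4]-p[i]; print(np.linalg.norm(d).round(4),np.degrees(np.arctan2(d[1],d[0])).round(2))
print(p.mean(0))
inn=plane('wrist',[[322.8,123.8],[318,202.6]],.091,c)[:,:2]
for yw in (-7.,-8.): 
    a=np.radians(yw); ex=np.array([np.cos(a),np.sin(a)]); ey=np.array([-ex[1],ex[0]])
    C=np.array([p[:,:]@ex,p@ey]); print(yw,'x',C[0].round(4),'y',C[1].round(4),'inner y',(inn@ey).round(4))
    for b in ([.4507,.009],[.467,.1125]): print('box',(np.array(b)@ex).round(4),(np.array(b)@ey).round(4))
    b=plane('wrist',[[40+38/2.5,85+125/2.5],[40+53/2.5,85+279/2.5],[40+66/2.5,85+122/2.5],[40+80/2.5,85+275/2.5]],.104,c)[:,:2]; print('bar',(b@ex).round(4),(b@ey).round(4))
```

```text
0.1164 172.72
0.1843 81.63
0.1149 -8.19
0.1825 -97.91
[0.45866642 0.0615226 ]
-7.0 x [0.5041 0.3877 0.3921 0.507 ] y [0.025  0.0256 0.2098 0.2074] inner y [0.0357 0.037 ]
box 0.4462 0.0639
box 0.4498 0.1686
bar [0.4929 0.4104 0.4929 0.4127] [0.3702 0.373  0.351  0.3535]
-8.0 x [0.5036 0.3872 0.3884 0.5033] y [0.0338 0.0323 0.2166 0.2163] inner y [0.0443 0.044 ]
box 0.4451 0.0716
box 0.4468 0.1764
bar [0.4864 0.4039 0.4867 0.4065] [0.3788 0.3801 0.3595 0.3607]
```

Add to h.py:
```python
A=np.radians(-8); EX=np.array([np.cos(A),np.sin(A)]); EY=np.array([-EX[1],EX[0]]); C0=.4455*EX+.125*EY
def goC(x,y,z,ydeg=-98): w=C0+x*EX+y*EY; go([w[0],w[1],z],ydeg)
def inC(p): d=np.array(p)[:2]-C0; return round(d@EX*1000,1),round(d@EY*1000,1)
```

```bash
python3 -c "
from h import *
goC(0,0,.02)"
```

```text
delta tool [ 0.019  -0.0049  0.2395] turn first/after 0.0199 pos [0.4391 0.0592 0.2595] q6 1.821 t 2.15
```

In the tool's units: 0.045 m is 0.9, 0.04 m is 0.8, 0.02 rad is 0.0255.

shift_gripper:
  plan: [0,0.38,-0.1,0.6,0.0255,0,0,0,0.9,0,0,0,0,0.9,0,0,0,0,0.9,0,0,0,0,0.8,0,0,0,0,0.69,0,0,0,0,0,0,0.025,0,0,0,0,0.035,0,0,0,0,0.042,0,0,0,0,0.046,0,0,0,0,0.049,0,0,0,0,0.049,0,0,0,0,0.049,0,0,0,0]
  clamp_n: 10

```text
clock: 3.55
position: [0.4596, 0.0615, 0.021]
orientation: [3.133, -0.224, 0.003]
ft_force: [-1.7, -7.4, 11.3]
gripper_width: 0.0486
finger_force: 7.5
```

```bash
python3 -c "
from h import *
goC(0,0,.02);print(inC(ctrl.observe()['position']))"
```

```text
delta tool [-0.0011 -0.0002  0.001 ] turn first/after -0.003 pos [0.4596 0.0615 0.021 ] q6 1.844 t 3.55
(np.float64(1.1), np.float64(-0.2))
```

shift_gripper:
  plan: [0.05,0,0,0,0,0.05,0,0,0,0,0.05,0,0,0,0]

```text
clock: 3.85
position: [0.4596, 0.0614, 0.021]
orientation: [3.133, -0.224, 0.003]
ft_force: [-0.6, -5.6, 11.5]
gripper_width: 0.0495
finger_force: 10.4
```

Run:
```python
from h import *
im,c=grab('wrist','w2.png')
for k in blue(im,500):
    r=np.round(rect('wrist',k,.075,c),4); print(cv2.contourArea(k),k.reshape(-1,2).mean(0).round(1),r,inC(r[:2]))
```

```text
1642.0 [174.5 228.2] [ 0.4908  0.0911 31.522  17.6031 -8.1023] (np.float64(27.8), np.float64(33.5))
4483.0 [389.5 237. ] [ 4.74900e-01 -3.60000e-03  3.67539e+01  3.61667e+01  8.21760e+01] (np.float64(25.3), np.float64(-62.5))
4420.0 [122.2 237.9] [ 0.4932  0.1208 36.5248 36.01   82.0478] (np.float64(26.1), np.float64(63.3))
```

View pics/w2.png

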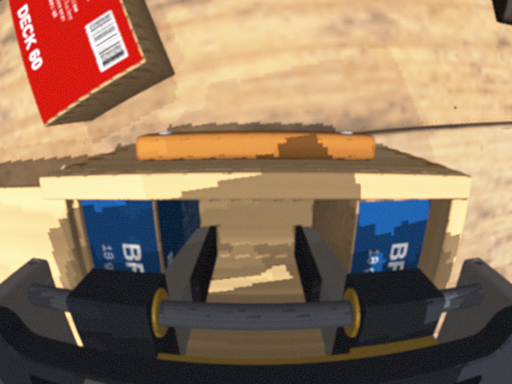

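Both boxes are now against the end walls, with labels at (122,238) and (390,237) and a clear gap between them with the fingers in it. I'll release, lift out and turn towards the loose boxes.

In the tool's units: -0.001 m is -0.02.

shift_gripper:
  plan: [0.03,0,0,0,0,0.0,0,0,0,0,0,0,0,-0.02,0]

```text
clock: 4.2
position: [0.4584, 0.0618, 0.021]
orientation: [3.134, -0.225, -0.001]
ft_force: [0.5, -0.5, 0.6]
gripper_width: 0.0281
finger_force: 0.0
```

shift_gripper:
  plan: [0,0,0,-0.8,0,0,0,0,-1,0,0,0,0,-1,0,0,0,0,-1,0,0,0,0,0,0]

```text
clock: 4.7
position: [0.4624, 0.0624, 0.2174]
orientation: [-3.131, 0.224, -0.016]
ft_force: [0.8, 0.5, -0.8]
gripper_width: 0.0004
finger_force: 0.0
```

```bash
python3 - <<'E'
from h import *
im,c=grab('wrist','w3.png')
for k in blue(im,500):
    r=np.round(rect('wrist',k,.075,c),4); print(cv2.contourArea(k),k.reshape(-1,2).mean(0).round(1),r,inC(r[:2]))
go([.43,-.28,.21],-113)
E
```

```text
2480.5 [308.  187.5] [ 4.50400e-01  6.60000e-03  8.90319e+01  3.80010e+01 -7.40080e+00] (np.float64(-0.4), np.float64(-55.8))
2839.0 [208.6 186.4] [ 0.4666  0.1149 87.9097 43.6662 -8.5288] (np.float64(0.6), np.float64(53.7))
1103.0 [470.8 166.8] [  0.4498  -0.2185  84.6777  35.2611 -28.6798] (np.float64(30.3), np.float64(-278.8))
delta tool [0.0183 0.343  0.0038] turn first/after 0.2584 pos [0.4608 0.0621 0.2144] q6 1.845 t 4.75
```

shift_gripper:
  plan: [0,0,0,0,0,0,0,0,0,0]

```text
clock: 4.95
position: [0.4576, 0.0617, 0.2096]
orientation: [3.133, -0.225, -0.004]
ft_force: [1.1, 0.3, 0.1]
gripper_width: 0.0004
finger_force: 0.0
```

Run:
```python
from h import *
im,c=grab('wrist','w4.png')
for k in blue(im,500):
    r=np.round(rect('wrist',k,.075,c),4); print(cv2.contourArea(k),k.reshape(-1,2).mean(0).round(1),r,inC(r[:2]))
im=cv2.imread('pics/w4.png')[115:265,150:360]; cv2.imwrite('pics/w4c.png',cv2.resize(im,None,fx=3.5,fy=3.5,interpolation=cv2.INTER_CUBIC))
```

```text
2625.5 [307.7 183.4] [ 4.50700e-01  6.40000e-03  8.79636e+01  3.80646e+01 -8.02730e+00] (np.float64(-0.1), np.float64(-55.9))
2995.0 [205.7 181.8] [ 0.4669  0.1147 88.2697 44.0626 -8.3158] (np.float64(0.9), np.float64(53.6))
1138.0 [473.6 162.8] [  0.45    -0.2183  84.3349  35.377  -28.7101] (np.float64(30.5), np.float64(-278.5))
```

View pics/w4c.png

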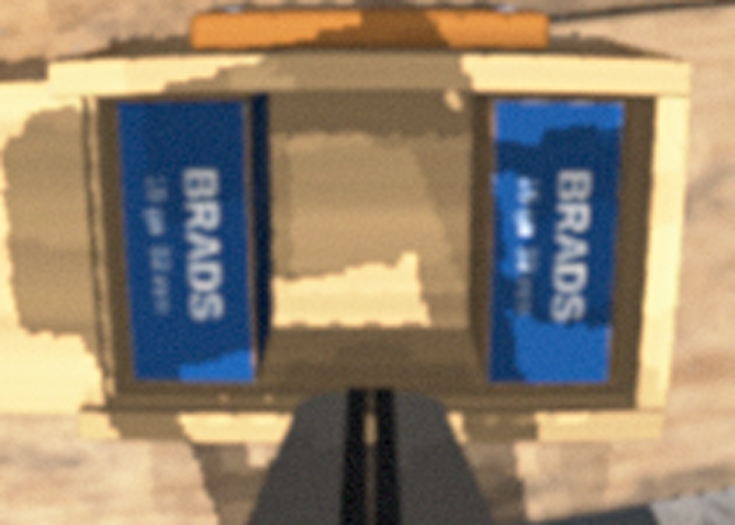

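The crop shows a gap still remaining at each end wall: box 1's label ends at about u=612 and its wall is at 640, while box 2's label starts at about u=120 and its wall is at 100. The boxes must have tilted under the fingers' upper part and rocked back. I'll measure the finger profile before I push again.

Run:
```python
from h import *
im=cv2.imread('pics/w4.png'); g=im.max(2)
c=ctrl.get_calibration('wrist'); o,Rm=tool(); print(o['clock'],o['position'])
ctr=256
for r in range(222,384,6):
    row=g[r]<75
    l=ctr; 
    while l>0 and row[max(0,l-4):l].any(): l-=1
    h=ctr
    while h<511 and row[h+1:h+5].any(): h+=1
    for X in (.01,):
        oo,v=rays('wrist',[[l,r],[h,r]],c); oo=Rm.T@(oo-o['position']); v=v@Rm
        P=oo+v*((X-oo[0])/v[:,0])[:,None]; print(r,l,h,'z',(P[:,2]*1000).round(0),'y',(P[:,1]*1000).round(1))
```

```text
5.0 [0.45760436 0.06166193 0.20948517]
222 256 256 z [5. 5.] y [-0.4 -0.4]
228 248 266 z [-4. -4.] y [-5.2  5.6]
234 243 275 z [-13. -14.] y [-7.9 10.5]
240 232 266 z [-22. -22.] y [-13.6   5.1]
246 230 282 z [-29. -29.] y [-14.1  13.2]
252 227 284 z [-36. -36.] y [-15.1  13.7]
258 224 288 z [-43. -43.] y [-16.   15.1]
264 221 290 z [-49. -49.] y [-16.8  15.4]
270 219 339 z [-54. -56.] y [-17.2  37.3]
276 158 352 z [-62. -62.] y [-43.9  41.9]
282 155 356 z [-67. -67.] y [-43.8  42.3]
288 152 359 z [-71. -71.] y [-43.7  42.1]
294 245 363 z [-73. -76.] y [-4.9 42.5]
300 245 266 z [-77. -77.] y [-4.7  3.3]
306 244 417 z [-81. -88.] y [-5. 62.]
312 244 266 z [-84. -84.] y [-4.9  3.1]
318 246 266 z [-88. -88.] y [-4.1  3. ]
324 252 266 z [-91. -91.] y [-1.9  2.9]
330 253 266 z [-94. -94.] y [-1.6  2.8]
336 253 266 z [-97. -97.] y [-1.5  2.7]
342 256 256 z [-100. -100.] y [-0.6 -0.6]
348 256 256 z [-103. -103.] y [-0.6 -0.6]
354 256 256 z [-106. -106.] y [-0.6 -0.6]
360 256 256 z [-108. -108.] y [-0.6 -0.6]
366 0 511 z [-129. -129.] y [-82.6  80.9]
372 0 511 z [-131. -132.] y [-80.7  79. ]
378 0 511 z [-134. -134.] y [-79.   77.3]
```

Closed, the fingers taper from about ±5 mm at the tip to ±17 mm at 55 mm up, with knuckles above that. Spreading them therefore pushed the boxes at the top edge. I'll turn the tool by 90° so the flat 20 mm finger sides push low.

In the tool's units: 0.04 m is 0.8, 0.01 m is 0.2, -0.143 rad is -0.1821.

shift_gripper:
  plan: [0,0,0,0,-0.1821,0,0,0,0,-0.1821,0,0,0,0,-0.1821,0,0,0,0,-0.1821,0,0,0,0,-0.1821,0,0,0,0,-0.1821,0,0,0,0,-0.1821,0,0,0,0,-0.1821,0,0,0,0,-0.1821,0,0,0,0,-0.1821,0,0,0,0,-0.1821,0,0,0,0.8,0,0,0,0,0.8,0,0,0,0,0.2,0,0,0,0,0,0]

```text
clock: 6.5
position: [0.457, 0.0615, 0.1192]
orientation: [-2.37, -2.058, 0.007]
ft_force: [1.2, -0.3, 0.7]
gripper_width: 0.0004
finger_force: 0.0
```

```bash
python3 -c "
from h import *
goC(0,0,.035,-8);print(inC(ctrl.observe()['position']))"
```

```text
delta tool [0.0006 0.002  0.0842] turn first/after -0.0014 pos [0.457  0.0615 0.1192] q6 0.272 t 6.5
(np.float64(-1.5), np.float64(-0.5))
```

In the tool's units: 0.04 m is 0.8, 0.034 m is 0.68.

shift_gripper:
  plan: [0,0,0.04,0.8,0,0,0,0,0.68,0,0,0,0,0.2,0,0,-0.24,0,0,0,0,-0.16,0,0,0,0,-0.08,0,0,0,0,-0.06,0,0,0,0,-0.04,0,0,0,0,0,0,0,0,0,0,0,0,0]

```text
clock: 7.5
position: [0.4579, 0.0329, 0.038]
orientation: [2.372, 2.058, 0.004]
ft_force: [1.9, 2.7, 2.7]
gripper_width: 0.0004
finger_force: 1.8
```

```bash
python3 -c "
from h import *
o=ctrl.observe();print(inC(o['position']),o['ft_force']@np.r_[EY,0])"
```

```text
(np.float64(3.4), np.float64(-28.6)) 2.942358803199471
```

In the tool's units: -0.0015 m is -0.03, -0.001 m is -0.02.

shift_gripper:
  plan: [0,-0.03,0,0,0,0,-0.02,0,0,0,0,0,0,0,0,0,0,0,0,0]

```text
clock: 7.9
position: [0.4574, 0.0308, 0.0378]
orientation: [2.372, 2.059, 0.003]
ft_force: [1.1, 6.3, 5.7]
gripper_width: 0.0004
finger_force: 3.1
```

shift_gripper:
  plan: [0,-0.02,0,0,0,0,0,0,0,0,0,0,0,0,0]

```text
clock: 8.2
position: [0.4571, 0.0298, 0.0377]
orientation: [2.372, 2.059, 0.003]
ft_force: [1.7, 5.8, 5.1]
gripper_width: 0.0003
finger_force: 3.0
```

```bash
python3 -c "
from h import *
o=ctrl.observe();print(inC(o['position']),o['ft_force']@np.r_[EY,0])"
```

```text
(np.float64(3.0), np.float64(-31.9)) 5.952066212706666
```

shift_gripper:
  plan: [0,0.14,-0.04,0,0,0,0.04,-0.02,0.14,0,0,0,0,0.14,0,0,0,0,0,0,0,-0.08,0,0,0,0,-0.06,0,0,0,0,0,0,0,0,0,0,0,0,0]

```text
clock: 9.0
position: [0.4536, 0.0315, 0.0232]
orientation: [2.373, 2.059, 0.0]
ft_force: [0.6, 0.1, -0.2]
gripper_width: 0.0006
finger_force: 0.0
```

```bash
python3 -c "
from h import *
o=ctrl.observe();print(inC(o['position']),o['ft_force']@np.r_[EY,0])"
```

```text
(np.float64(-0.7), np.float64(-30.7)) 0.19190626265051383
```

shift_gripper:
  plan: [0,-0.02,0,0,0,0,-0.02,0,0,0,0,0,0,0,0,0,0,0,0,0]

```text
clock: 9.4
position: [0.4535, 0.0306, 0.0233]
orientation: [-2.373, -2.058, -0.002]
ft_force: [-0.4, 8.6, 1.2]
gripper_width: 0.0005
finger_force: 4.4
```

```bash
python3 -c "
from h import *
o=ctrl.observe();print(inC(o['position']),o['ft_force']@np.r_[EY,0])"
```

```text
(np.float64(-0.7), np.float64(-31.6)) 8.492543523839034
```

Box 1 now seats against the wall: the force rises to 8.5 N at -31.6 mm, where -31.75 is expected. Box 2 is next.

In the tool's units: 0.025 m is 0.5, 0.02 m is 0.4.

shift_gripper:
  plan: [0,0.4,0,0,0,0,0.5,0,0,0,0,0.2,0,0,0,0,0.08,0,0,0,0,0.03,0,0,0,0,0,0,0,0,0,0,0,0,0]

```text
clock: 10.1
position: [0.4616, 0.089, 0.0231]
orientation: [2.372, 2.059, -0.0]
ft_force: [-0.9, -2.4, 3.4]
gripper_width: 0.0007
finger_force: 1.4
```

```bash
python3 -c "
from h import *
o=ctrl.observe();print(inC(o['position']),o['ft_force']@np.r_[EY,0])"
```

```text
(np.float64(-0.8), np.float64(27.4)) -2.5143252828551588
```

shift_gripper:
  plan: [0,0.04,0,0,0,0,0.03,0,0,0,0,0,0,0,0,0,0,0,0,0]

```text
clock: 10.5
position: [0.4619, 0.0924, 0.0231]
orientation: [2.372, 2.059, -0.001]
ft_force: [-1.0, -4.9, 4.1]
gripper_width: 0.0003
finger_force: 2.7
```

```bash
python3 -c "
from h import *
o=ctrl.observe();print(inC(o['position']),o['ft_force']@np.r_[EY,0])"
```

```text
(np.float64(-0.9), np.float64(30.8)) -5.0246175257390036
```

In the tool's units: 0.001 m is 0.02, 0.0005 m is 0.01.

shift_gripper:
  plan: [0,0.02,0,0,0,0,0.01,0,0,0,0,0,0,0,0]

```text
clock: 10.8
position: [0.462, 0.0927, 0.0231]
orientation: [2.371, 2.06, -0.003]
ft_force: [0.2, -17.8, 6.2]
gripper_width: 0.0004
finger_force: 8.6
```

```bash
python3 -c "
from h import *
o=ctrl.observe();print(inC(o['position']),o['ft_force']@np.r_[EY,0])"
```

```text
(np.float64(-0.9), np.float64(31.1)) -17.61433004913434
```

shift_gripper:
  plan: [0,0.02,0,0,0,0,0,0,0,0,0,0,0,0,0]

```text
clock: 11.1
position: [0.462, 0.0933, 0.0231]
orientation: [2.37, 2.06, -0.004]
ft_force: [0.4, -20.2, 7.2]
gripper_width: 0.0008
finger_force: 10.1
```

```bash
python3 -c "
from h import *
o=ctrl.observe();print(inC(o['position']),o['ft_force']@np.r_[EY,0])"
```

```text
(np.float64(-1.0), np.float64(31.6)) -19.904350682436142
```

In the tool's units: -0.05 m is -1, -0.03 m is -0.6.

shift_gripper:
  plan: [0,-0.08,0,0,0,0,-0.4,0,-0.4,0,0,0,0,-1,0,0.03,0,0,-1,0,0.08,0,0,-1,0,0.092,0,0,-0.6,0,0.092,0,0,0,0,0.092,0,0,0,0]

```text
clock: 11.9
position: [0.4591, 0.0719, 0.2231]
orientation: [2.372, 2.059, 0.002]
ft_force: [0.6, 0.1, -0.4]
gripper_width: 0.0385
finger_force: 0.0
```

```bash
python3 - <<'E'
from h import *
im,c=grab('wrist','w5.png')
for k in blue(im,500):
    r=np.round(rect('wrist',k,.075,c),4); print(cv2.contourArea(k),k.reshape(-1,2).mean(0).round(1),r,inC(r[:2]))
im,c=grab('top')
for k in blue(im):
    r=rect('top',k,.065,c)
    if 0.3<r[0]<0.6 and r[1]<.2: print(np.round(r,4),inC(r[:2]))
go([.43,-.28,.22],-116)
E
```

```text
1746.0 [255.5 241.9] [ 4.49000e-01  1.70000e-03  7.53070e+01  3.69605e+01 -8.18770e+00] (np.float64(-1.1), np.float64(-60.8))
2743.0 [256.5 137. ] [ 0.4673  0.1232 88.5553 37.1371 -8.206 ] (np.float64(0.1), np.float64(62.0))
[  0.3689  -0.5299 107.0896  53.3484  55.5967] (np.float64(-6.5), np.float64(-598.4))
[  0.4325  -0.3584  86.1369  33.5417 -21.4881] (np.float64(32.7), np.float64(-419.7))
[  0.4462  -0.2277  84.9446  34.7004 -27.0301] (np.float64(28.1), np.float64(-288.4))
[ 4.49700e-01  1.90000e-03  8.68689e+01  3.33992e+01 -7.81860e+00] (np.float64(-0.5), np.float64(-60.5))
delta tool [-0.3522  0.0216  0.0017] turn first/after -1.2581 pos [0.4581 0.0717 0.2216] q6 0.293 t 12.0
```

Units first: shifts go in shares of 50 mm and turns go in shares of 45 degrees. So -0.044 m is -0.88, 0.003 m is 0.06, -0.14 rad is -0.1783.

shift_gripper:
  plan: [0.092,-0.88,0.06,0,0,0.092,-0.88,0.06,0,0,0.092,-0.88,0.06,0,0,0.092,-0.88,0.06,0,0,0.092,-0.88,0.06,0,0,0.092,-0.88,0.06,0,0,0.092,-0.88,0.06,0,0,0.092,-0.88,0,0,0,0.092,0,0,0,-0.1783,0.092,0,0,0,-0.1783,0.092,0,0,0,-0.1783,0.092,0,0,0,-0.1783,0.092,0,0,0,-0.1783,0.092,0,0,0,-0.1783,0.092,0,0,0,-0.1783,0.092,0,0,0,-0.1783,0.092,0,0,0,-0.1783,0.092,0,0,0,0,0.092,0,0,0,0]

```text
clock: 13.9
position: [0.4299, -0.2793, 0.2217]
orientation: [-0.71, -3.058, -0.001]
ft_force: [-0.4, -0.1, -0.1]
gripper_width: 0.0923
finger_force: 0.0
```

```bash
python3 - <<'E'
from h import *
im,c=grab('wrist','w6.png')
for k in blue(im,500):
    r=np.round(rect('wrist',k,.065,c),4); print(cv2.contourArea(k),k.reshape(-1,2).mean(0).round(1),r)
go([.446,-.228,.1],63)
E
```

```text
775.0 [ 87.1 213.6] [  0.368   -0.4981 101.3214  48.6353  56.413 ]
2038.5 [196.4 211.9] [  0.4331  -0.3593  87.3419  39.8941 -21.398 ]
2644.0 [300.1 173.8] [  0.4457  -0.2301  87.7854  43.8697 -29.2625]
708.5 [466.3 103.3] [ 4.54600e-01  1.62000e-02  9.11056e+01  2.68547e+01 -8.16380e+00]
1227.0 [498.9  88.5] [ 4.53300e-01  8.54000e-02  8.87185e+01  6.80163e+01 -2.35307e+01]
delta tool [0.0081 0.0531 0.1221] turn first/after 0.0156 pos [ 0.4301 -0.2793  0.2221] q6 -1.694 t 13.95
```

View pics/w6.png

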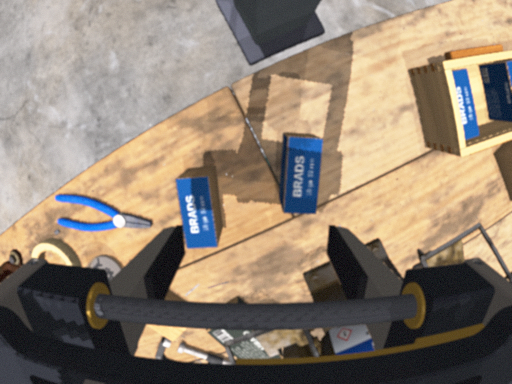

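The wrist view shows loose box 3 at (300,174) and box 4 at (196,212), both clear on all sides. I'll grasp box 3 first, high up with about 20 mm of overlap.

In the tool's units: 0.045 m is 0.9, 0.04 m is 0.8, 0.033 rad is 0.042.

shift_gripper:
  plan: [0.092,0.16,0.9,0.4,0,0.092,0,0.166,0.6,0.042,0.092,0,0,0.8,0,0.092,0,0,0.4,0,0.092,0,0,0,0]

```text
clock: 14.45
position: [0.4445, -0.227, 0.1103]
orientation: [-0.756, -3.043, -0.002]
ft_force: [0.4, -0.1, 0.6]
gripper_width: 0.0916
finger_force: 0.0
```

```bash
python3 -c "
from h import *
go([.4463,-.228,.045],62)"
```

```text
delta tool [-0.0025 -0.0001  0.0652] turn first/after 0.0017 pos [ 0.4445 -0.227   0.1103] q6 -1.559 t 14.45
```

In the tool's units: 0.03 m is 0.6, 0.025 m is 0.5.

shift_gripper:
  plan: [0.092,-0.05,0,0.6,0,0.092,0,0,0.5,0,0.06,0,0,0.2,0,0.03,0,0,0,0,0.03,0,0,0,0,0.03,0,0,0,0,0.03,0,0,0,0,0.03,0,0,0,0,0.03,0,0,0,0,0.03,0,0,0,0]
  clamp_n: 25

```text
clock: 15.45
position: [0.4491, -0.2294, 0.0486]
orientation: [0.754, 3.049, -0.0]
ft_force: [-1.0, 1.6, 6.5]
gripper_width: 0.0396
finger_force: 24.9
```

In the tool's units: -0.05 m is -1, -0.045 m is -0.9.

shift_gripper:
  plan: [0.03,0,0,-0.8,0,0.03,0,0,-1,0,0.03,0,0,-0.9,0,0.03,0,0,0,0,0.03,0,0,0,0,0.03,0,0,0,0]

```text
clock: 16.05
position: [0.4474, -0.2287, 0.1812]
orientation: [-0.753, -3.047, -0.001]
ft_force: [0.5, 0.2, -4.2]
gripper_width: 0.04
finger_force: 24.9
```

Run:
```python
from h import *
im,c=grab('wrist','w7.png'); o,Rm=tool(); zt=o['position'][2]+.020
print(zt)
for k in blue(im,500):
    r=np.round(rect('wrist',k,zt,c),4); d=Rm[:2,:2].T@(np.array(r[:2])-o['position'][:2]); print(cv2.contourArea(k),k.reshape(-1,2).mean(0).round(1),r,'tool xy',d.round(4))
goC(0,-.006,.2,82)
```

```text
0.2009902403739671
719.5 [ 50.3 231.2] [ 0.3747 -0.3447 52.3815 25.3469 56.4979] tool xy [ 0.0101 -0.1365]
2109.5 [145.4 231.9] [  0.4072  -0.2791  45.9224  19.6915 -21.3852] tool xy [ 0.012  -0.0633]
8329.5 [255.3 236.8] [  0.4422  -0.2253  81.3213  37.1782 -28.4739] tool xy [0.0061 0.0006]
1152.5 [450.8  98.1] [ 0.418  -0.0834 48.1301 14.9043 -7.3072] tool xy [0.0936 0.1149]
2010.5 [494.3  79.2] [ 4.23700e-01 -3.77000e-02  4.63577e+01  4.50237e+01 -8.01430e+00] tool xy [0.1098 0.1579]
delta tool [ 0.1234  0.2566 -0.0185] turn first/after -0.3451 pos [ 0.4473 -0.2286  0.181 ] q6 -1.562 t 16.1
```

View pics/w7.png

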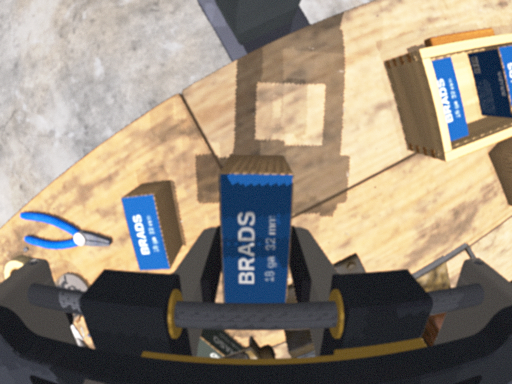

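Box 3 is held squarely, with its label spanning cols 221–293 and its near end at row 173. That end puts the box centre about 3 mm towards tool +x. I'll carry it to the crate.

In the tool's units: 0.0428 m is 0.856, 0.0205 m is 0.41, -0.115 rad is -0.1464.

shift_gripper:
  plan: [0.03,0.41,0.856,-0.06,0,0.03,0.41,0.856,-0.06,0,0.03,0.41,0.856,-0.06,0,0.03,0.41,0.856,-0.06,0,0.03,0.41,0.856,-0.06,0,0.03,0.41,0.856,-0.06,0,0.03,0,0,0,-0.1464,0.03,0,0,0,-0.1464,0.03,0,0,0,-0.1464,0.03,0,0,0,0,0.03,0,0,0,0]

```text
clock: 17.2
position: [0.4589, 0.055, 0.1999]
orientation: [-0.225, -3.131, 0.001]
ft_force: [1.3, 0.4, -3.8]
gripper_width: 0.04
finger_force: 25.0
```

```bash
python3 - <<'E'
from h import *
im,c=grab('wrist','w8.png')
for k in blue(im,500):
    r=np.round(rect('wrist',k,.075,c),4); print(k.reshape(-1,2).mean(0).round(1),r,inC(r[:2]))
goC(.003,-.006,.1,82)
E
```

```text
[261.2 211.3] [ 5.083000e-01  5.540000e-02  1.890036e+02  1.608201e+02 -8.062400e+00] (np.float64(50.1), np.float64(0.6))
delta tool [-0.0017  0.0007  0.1001] turn first/after -0.0035 pos [0.4591 0.055  0.2001] q6 -1.312 t 17.25
```

In the tool's units: 0.03 m is 0.6, 0.01 m is 0.2, -0.003 rad is -0.0038.

shift_gripper:
  plan: [0.03,-0.034,0.014,0.6,-0.0038,0.03,0,0,0.6,0,0.03,0,0,0.6,0,0.03,0,0,0.2,0,0.03,0,0,0,0,0.03,0,0,0,0]

```text
clock: 17.85
position: [0.4621, 0.0556, 0.1019]
orientation: [0.216, 3.133, 0.0]
ft_force: [-0.0, 0.0, -3.1]
gripper_width: 0.0399
finger_force: 25.0
```

```bash
python3 - <<'E'
from h import *
goC(.003,-.006,.061,82); print(inC(ctrl.observe()['position']))
E
```

```text
delta tool [ 0.0014 -0.0004  0.0409] turn first/after 0.0019 pos [0.4621 0.0556 0.1019] q6 -1.317 t 17.85
(np.float64(4.4), np.float64(-5.6))
```

In the tool's units: 0.02 m is 0.4, 0.017 m is 0.34, 0.002 rad is 0.0025.

shift_gripper:
  plan: [0.03,0.028,0,0.4,0.0025,0.03,0,0,0.34,0,0.03,0,0,0.08,0,0.03,0,0,0,0]

```text
clock: 18.25
position: [0.4605, 0.0559, 0.0608]
orientation: [0.218, 3.133, 0.0]
ft_force: [0.3, 0.1, -4.2]
gripper_width: 0.0393
finger_force: 25.0
```

shift_gripper:
  plan: [0.03,0,0,0.04,0,0.03,0,0,0,0]

```text
clock: 18.45
position: [0.4608, 0.0559, 0.0589]
orientation: [0.218, 3.132, 0.0]
ft_force: [0.6, -0.7, -4.9]
gripper_width: 0.0399
finger_force: 25.0
```

```bash
python3 - <<'E'
from h import *
print(inC(ctrl.observe()['position']))
E
```

```text
(np.float64(3.0), np.float64(-5.5))
```

In the tool's units: 0.002 m is 0.04.

shift_gripper:
  plan: [0.03,0,0,0.04,0,0.03,0,0,0,0]

```text
clock: 18.65
position: [0.4611, 0.056, 0.058]
orientation: [0.218, 3.132, 0.001]
ft_force: [-5.4, -0.6, 18.6]
gripper_width: 0.0399
finger_force: 25.0
```

shift_gripper:
  plan: [0.03,0,0,0.02,0,0.043,0,0,0,0,0.044,0,0,0,0,0.044,0,0,0,0]

```text
clock: 19.05
position: [0.461, 0.056, 0.0557]
orientation: [0.218, 3.132, 0.001]
ft_force: [0.9, 1.5, 2.6]
gripper_width: 0.044
finger_force: 1.1
```

In the tool's units: -0.05 m is -1, 0.034 m is 0.68, 0.143 rad is 0.1821.

shift_gripper:
  plan: [0.044,0,0,-0.4,0,0.044,0,0,-1,0,0.0,0,0,-0.4,0,0,0,0,0,0.1821,0,0,0,0,0.1821,0,0,0,0,0.1821,0,0,0,0,0.1821,0,0,0,0,0.1821,0,0,0,0,0.1821,0,0,0,0,0.1821,0,0,0,0,0.1821,0,0,0,0,0.1821,0,0,0,0,0.1821,0,0,0,0,0.1795,0,0.68,0,0,0,0,0,-0.06,0,0,0,0,0,0,0,0,0,0,0,0]

```text
clock: 20.85
position: [0.4614, 0.0895, 0.1449]
orientation: [-2.37, -2.063, 0.001]
ft_force: [0.3, -0.4, 0.5]
gripper_width: 0.0003
finger_force: 0.0
```

Run:
```python
from h import *
print(inC(ctrl.observe()['position']))
im,c=grab('wrist','w9.png')
for k in blue(im,300):
    r=np.round(rect('wrist',k,.075,c),4); print(k.reshape(-1,2).mean(0).round(1),r,inC(r[:2]))
goC(0,.0285,.03,-8)
```

```text
(np.float64(-1.1), np.float64(27.8))
[257.8 234.9] [ 4.58900e-01  5.64000e-02  8.87783e+01  3.77739e+01 -8.72630e+00] (np.float64(1.1), np.float64(-5.3))
[257.3 166.2] [ 0.4676  0.123  88.4693 37.8519 -8.0397] (np.float64(0.4), np.float64(61.9))
delta tool [0.0008 0.001  0.115 ] turn first/after 0.0007 pos [0.4615 0.0894 0.145 ] q6 0.327 t 20.9
```

In the tool's units: 0.04 m is 0.8, 0.025 m is 0.5.

shift_gripper:
  plan: [0,0.016,0.02,0.8,0,0,0,0,0.8,0,0,0,0,0.5,0,0,0,0,0.24,0,0,0,0,0,0,0,-0.12,0,0,0,0,-0.12,0,0,0,0,-0.1,0,0,0,0,-0.02,0,0,0,0,0,0,0,0]

```text
clock: 21.9
position: [0.4609, 0.0725, 0.0286]
orientation: [2.37, 2.061, 0.002]
ft_force: [1.3, 0.7, 0.3]
gripper_width: 0.0003
finger_force: 0.7
```

```bash
python3 -c "
from h import *
o=ctrl.observe();print(inC(o['position']),o['ft_force']@np.r_[EY,0])"
```

```text
(np.float64(0.8), np.float64(10.9)) 0.8244265324496515
```

shift_gripper:
  plan: [0,-0.03,0,0,0,0,0,0,0,0,0,0,0,0,0]

```text
clock: 22.2
position: [0.4608, 0.0716, 0.0285]
orientation: [2.37, 2.062, 0.002]
ft_force: [1.4, 4.4, 3.8]
gripper_width: 0.0002
finger_force: 2.3
```

```bash
python3 -c "
from h import *
o=ctrl.observe();print(inC(o['position']),o['ft_force']@np.r_[EY,0])"
```

```text
(np.float64(0.9), np.float64(10.0)) 4.511037062442222
```

In the tool's units: -0.001 m is -0.02, -0.0005 m is -0.01.

shift_gripper:
  plan: [0,-0.02,0,0,0,0,-0.01,0,0,0,0,0,0,0,0,0,0,0,0,0]

```text
clock: 22.6
position: [0.4607, 0.0704, 0.0284]
orientation: [2.37, 2.062, 0.002]
ft_force: [1.7, 8.3, 4.3]
gripper_width: 0.0006
finger_force: 4.0
```

shift_gripper:
  plan: [0,-0.02,0,0,0,0,0,0,0,0,0,0,0,0,0]

```text
clock: 22.9
position: [0.4607, 0.0703, 0.0284]
orientation: [-2.371, -2.061, -0.004]
ft_force: [1.4, 15.8, 1.9]
gripper_width: 0.0005
finger_force: 7.9
```

```bash
python3 -c "
from h import *
o=ctrl.observe();print(inC(o['position']),o['ft_force']@np.r_[EY,0])"
```

```text
(np.float64(1.0), np.float64(8.8)) 15.862145683002776
```

In the tool's units: -0.05 m is -1, -0.02 m is -0.4.

shift_gripper:
  plan: [0,0.12,0,0,0,0,0.26,0,-0.4,0,0,0,0,-1,0,0.03,0,0,-1,0,0.08,0,0,-1,0,0.092,0,0,-0.4,0,0.092,0,0,0,0,0.092,0,0,0,0]

```text
clock: 23.7
position: [0.4619, 0.0873, 0.2176]
orientation: [2.37, 2.062, -0.001]
ft_force: [-0.5, 0.4, -0.8]
gripper_width: 0.0382
finger_force: 0.0
```

```bash
python3 - <<'E'
from h import *
im,c=grab('wrist','w10.png')
for k in blue(im,300):
    r=np.round(rect('wrist',k,.075,c),4); print(k.reshape(-1,2).mean(0).round(1),r,inC(r[:2]))
go([.433,-.3595,.18],68.6)
E
```

```text
[256.7 237.9] [ 4.54200e-01  2.10000e-02  8.79615e+01  7.61489e+01 -8.01840e+00] (np.float64(1.4), np.float64(-41.0))
[256.  151.7] [ 0.4673  0.1231 88.8659 36.8959 -8.0142] (np.float64(0.1), np.float64(61.9))
delta tool [-0.4463  0.0338  0.0372] turn first/after -1.3363 pos [0.4614 0.0872 0.2168] q6 0.323 t 23.75
```

In the tool's units: -0.0446 m is -0.892, 0.0034 m is 0.068, -0.134 rad is -0.1706.

shift_gripper:
  plan: [0.092,-0.892,0.068,0,0,0.092,-0.892,0.068,0,0,0.092,-0.892,0.068,0,0,0.092,-0.892,0.068,0,0,0.092,-0.892,0.068,0,0,0.092,-0.892,0.068,0,0,0.092,-0.892,0.068,0,0,0.092,-0.892,0.068,0,0,0.092,-0.892,0.068,0,0,0.092,-0.892,0.068,0,-0.1655,0.092,0,0,0,-0.1706,0.092,0,0,0,-0.1706,0.092,0,0,0,-0.1706,0.092,0,0,0,-0.1706,0.092,0,0,0,-0.1706,0.092,0,0,0,-0.1706,0.092,0,0,0,-0.1706,0.092,0,0,0,-0.1706,0.092,0,0,0,-0.1706,0.092,0,0,0,0]

```text
clock: 25.75
position: [0.4333, -0.3581, 0.2158]
orientation: [-0.58, -3.084, -0.003]
ft_force: [0.1, 0.4, -0.5]
gripper_width: 0.0918
finger_force: 0.0
```

```bash
python3 - <<'E'
from h import *
im,c=grab('wrist','w11.png')
for k in blue(im,500):
    r=np.round(rect('wrist',k,.065,c),4); print(cv2.contourArea(k),k.reshape(-1,2).mean(0).round(1),r)
go([.4328,-.3595,.1],68.6)
E
```

```text
1032.5 [118.9 180.2] [  0.3684  -0.5097 100.7939  47.8902  57.385 ]
2421.0 [254.5 182.1] [  0.4335  -0.3583  86.5364  37.253  -21.767 ]
delta tool [-0.0002 -0.0015  0.1161] turn first/after -0.0032 pos [ 0.4335 -0.3582  0.2161] q6 -1.887 t 25.8
```

In the tool's units: 0.04 m is 0.8, 0.011 m is 0.22, 0.002 rad is 0.0025.

shift_gripper:
  plan: [0.092,0,0,0.8,0.0025,0.092,0,0,0.8,0,0.092,0,0,0.8,0,0.092,0,0,0.8,0,0.092,0,0,0.22,0,0.092,0,0,0,0]

```text
clock: 26.4
position: [0.433, -0.3578, 0.0453]
orientation: [-0.589, -3.082, -0.003]
ft_force: [-0.1, 0.2, 0.2]
gripper_width: 0.092
finger_force: 0.0
```

```bash
python3 -c "
from h import *
go([.4335,-.3583,.045],68.3)"
```

```text
delta tool [-0.0006 -0.0003  0.0003] turn first/after 0.0008 pos [ 0.433  -0.3578  0.0453] q6 -1.886 t 26.4
```

shift_gripper:
  plan: [0.06,0,0,0,0,0.03,0,0,0,0,0.03,0,0,0,0,0.03,0,0,0,0,0.03,0,0,0,0,0.03,0,0,0,0,0.03,0,0,0,0,0.03,0,0,0,0]
  clamp_n: 25

```text
clock: 27.2
position: [0.4343, -0.3589, 0.0472]
orientation: [0.587, 3.086, -0.0]
ft_force: [-0.4, 0.1, 1.7]
gripper_width: 0.04
finger_force: 25.0
```

shift_gripper:
  plan: [0.03,0,0,-0.4,0,0.03,0,0,-1,0,0.03,0,0,-1,0,0.03,0,0,-0.7,0,0.03,0,0,0,0,0.03,0,0,0,0]

```text
clock: 27.8
position: [0.434, -0.3585, 0.2016]
orientation: [-0.587, -3.086, -0.0]
ft_force: [-0.0, -0.3, -5.2]
gripper_width: 0.04
finger_force: 25.0
```

Run:
```python
from h import *
im,c=grab('wrist','w12.png'); o,Rm=tool(); zt=o['position'][2]+.018
for k in blue(im,2000):
    r=np.round(rect('wrist',k,zt,c),4); d=Rm[:2,:2].T@(np.array(r[:2])-o['position'][:2]); P=plane('wrist',k.reshape(-1,2),zt,c)[:,:2]-o['position'][:2]; 
    t=P@Rm[:2,:2]; print(cv2.contourArea(k),k.reshape(-1,2).mean(0).round(1),r,'tool xy',d.round(4),t.max(0),t.min(0))
goC(0,.0203,.2,82)
```

```text
8163.5 [255.3 238. ] [  0.4307  -0.3567  80.7153  38.1423 -21.607 ] tool xy [0.0029 0.0002] [0.04324371 0.01936507] [-0.03750736 -0.01881073]
delta tool [0.1353 0.4195 0.0011] turn first/after -0.2362 pos [ 0.4333 -0.358   0.2003] q6 -1.888 t 27.85
```

In the tool's units: 0.042 m is 0.84, 0.0135 m is 0.27, -0.118 rad is -0.1502.

shift_gripper:
  plan: [0.03,0.27,0.84,0,0,0.03,0.27,0.84,0,0,0.03,0.27,0.84,0,0,0.03,0.27,0.84,0,0,0.03,0.27,0.84,0,0,0.03,0.27,0.84,0,0,0.03,0.27,0.84,0,0,0.03,0.27,0.84,0,0,0.03,0.27,0.84,0,0,0.03,0.27,0.84,0,0,0.03,0,0,0,-0.1502,0.03,0,0,0,-0.1502,0.03,0,0,0.6,0,0.03,0,0,0.6,0,0.03,0,0,0,0,0.03,0,0,0,0]

```text
clock: 29.45
position: [0.4615, 0.0812, 0.1408]
orientation: [-0.219, -3.13, 0.002]
ft_force: [0.4, -0.4, -4.0]
gripper_width: 0.0394
finger_force: 25.0
```

```bash
python3 - <<'E'
from h import *
goC(0.0005,.0203,.124,82);print(inC(ctrl.observe()['position']))
E
```

```text
delta tool [-0.0003  0.0007  0.0168] turn first/after -0.0002 pos [0.4615 0.0812 0.1408] q6 -1.26 t 29.45
(np.float64(0.2), np.float64(19.6))
```

In the tool's units: 0.014 m is 0.28, 0.0007 m is 0.014.

shift_gripper:
  plan: [0.03,-0.006,0.014,0.28,0,0.03,0,0,0,0,0.03,0,0,0,0,0.03,0,0,0,0]

```text
clock: 29.85
position: [0.4638, 0.0821, 0.129]
orientation: [0.219, 3.133, 0.0]
ft_force: [-0.2, -0.0, -5.0]
gripper_width: 0.0398
finger_force: 25.0
```

```bash
python3 - <<'E'
from h import *
goC(0.0005,.0203,.08,82);print(inC(ctrl.observe()['position']))
im,c=grab('wrist','w13.png'); cv2.imwrite('pics/w13c.png',cv2.resize(im[150:330,140:370,::-1],None,fx=3,fy=3,interpolation=cv2.INTER_CUBIC))
E
```

```text
delta tool [ 0.0019 -0.0006  0.049 ] turn first/after -0.0002 pos [0.4638 0.0821 0.129 ] q6 -1.259 t 29.85
(np.float64(2.3), np.float64(20.8))
```

View pics/w13c.png

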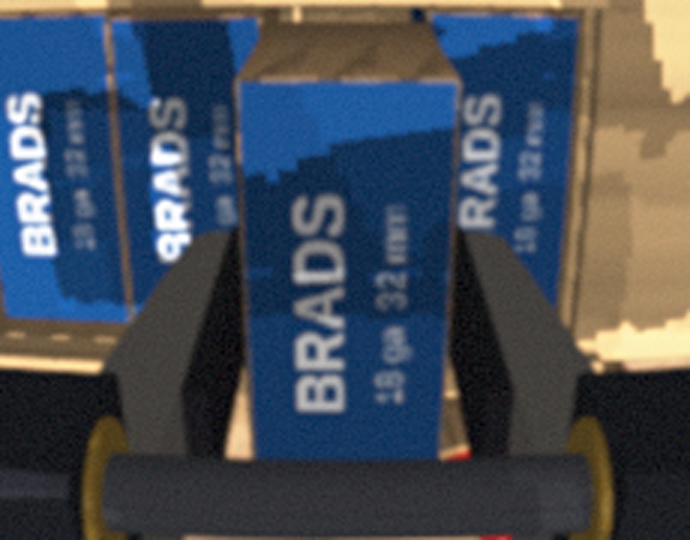

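The box is held over the slot. Its lower front corners, at (265,25) and (432,25), line up with the neighbours' edges, so it needs about 0.5 mm towards -y. I'll lower it carefully.

In the tool's units: 0.005 m is 0.1, -0.0006 m is -0.012.

shift_gripper:
  plan: [0.03,0.036,-0.012,0,0,0.03,0,0,0.1,0,0.03,0,0,0.1,0,0.03,0,0,0.06,0,0.03,0,0,0,0]

```text
clock: 30.4
position: [0.4609, 0.0816, 0.1144]
orientation: [-0.219, -3.133, 0.0]
ft_force: [-0.5, 0.4, -3.5]
gripper_width: 0.0399
finger_force: 25.0
```

```bash
python3 -c "
from h import *
o=ctrl.observe();print(inC(o['position']),o['ft_force']@np.r_[EY,0])"
```

```text
(np.float64(-0.4), np.float64(20.0)) 0.2993545652581506
```

In the tool's units: 0.008 m is 0.16, 0.006 m is 0.12.

shift_gripper:
  plan: [0.03,0,0,0.16,0,0.03,0,0,0.16,0,0.03,0,0,0.16,0,0.03,0,0,0.12,0,0.03,0,0,0.06,0,0.03,0,0,0,0]

```text
clock: 31.0
position: [0.4611, 0.0817, 0.0815]
orientation: [-0.219, -3.133, 0.0]
ft_force: [-1.0, -0.2, -4.6]
gripper_width: 0.0396
finger_force: 25.0
```

```bash
python3 -c "
from h import *
o=ctrl.observe();print(inC(o['position']),o['ft_force']@np.r_[EY,0])"
```

```text
(np.float64(-0.3), np.float64(20.0)) -0.3014718865540563
```

In the tool's units: 0.003 m is 0.06.

shift_gripper:
  plan: [0.03,0,0,0.06,0,0.03,0,0,0,0,0.05,0,0,0,0,0.055,0,0,0,0,0.055,0,0,0,0]

```text
clock: 31.5
position: [0.4619, 0.0818, 0.0795]
orientation: [0.219, 3.133, 0.0]
ft_force: [0.1, 0.2, -0.2]
gripper_width: 0.055
finger_force: 0.0
```

shift_gripper:
  plan: [0.055,0,0,-0.6,0,0.0,0,0,-0.4,0,0,0,0,0,0,0,0,0,0,0,0,0,0,0,0,0,0,0,0,0,0,0,0,0,0]

```text
clock: 32.2
position: [0.4609, 0.0816, 0.1283]
orientation: [-0.219, -3.133, 0.001]
ft_force: [-0.5, 0.6, -0.2]
gripper_width: 0.0089
finger_force: 0.0
```

```bash
python3 - <<'E'
from h import *
im,c=grab('wrist','w14.png')
for k in blue(im,300):
    r=np.round(rect('wrist',k,.075,c),4); print(k.reshape(-1,2).mean(0).round(1),r,inC(r[:2]))
o=ctrl.observe();print(inC(o['position']))
E
```

```text
[238.  211.3] [4.59600e-01 6.20000e-02 1.61240e+02 9.00205e+01 8.18902e+01] (np.float64(1.0), np.float64(0.4))
(np.float64(-0.3), np.float64(20.0))
```

In the tool's units: 0.03 m is 0.6, 0.015 m is 0.3.

shift_gripper:
  plan: [0,0,0,0.6,0,0,0,0,0.3,0,0,0,0,0.08,0,0,0,0,0,0]

```text
clock: 32.65
position: [0.461, 0.0816, 0.0796]
orientation: [-0.219, -3.132, 0.001]
ft_force: [1.4, -0.1, -0.6]
gripper_width: 0.0002
finger_force: 0.0
```

shift_gripper:
  plan: [0,0,0,0.04,0,0,0,0,0,0]

```text
clock: 32.85
position: [0.4619, 0.0818, 0.0786]
orientation: [0.219, 3.133, 0.0]
ft_force: [-0.6, -0.0, -0.5]
gripper_width: 0.0004
finger_force: 0.0
```

shift_gripper:
  plan: [0,0,0,0.04,0,0,0,0,0,0]

```text
clock: 33.05
position: [0.4615, 0.0817, 0.0763]
orientation: [0.22, 3.133, 0.0]
ft_force: [-0.1, 0.0, -0.3]
gripper_width: 0.0004
finger_force: 0.0
```

In the tool's units: 0.002 m is 0.04.

shift_gripper:
  plan: [0,0,0,0.04,0,0,0,0,0,0]

```text
clock: 33.25
position: [0.4618, 0.0818, 0.0753]
orientation: [0.219, 3.133, 0.0]
ft_force: [-4.2, -0.9, 18.9]
gripper_width: 0.0004
finger_force: 9.5
```

shift_gripper:
  plan: [0,0,0,-0.6,0,0.03,0,0,-1,0,0.04,0,0,-0.8,0,0.04,0,0,0,0,0.04,0,0,0,0]

```text
clock: 33.75
position: [0.4619, 0.0818, 0.1948]
orientation: [0.219, 3.132, 0.001]
ft_force: [-0.4, 0.0, -0.4]
gripper_width: 0.0304
finger_force: 0.0
```

```bash
python3 - <<'E'
from h import *
im,c=grab('wrist','w15.png'); cv2.imwrite('pics/w15.png',im[...,::-1])
# orange pull bar (reddish brown) candidates
h=cv2.cvtColor(im,cv2.COLOR_RGB2HSV)
for k in blobs(im,(5,140,90),(16,255,255),100):
    r=np.round(rect('wrist',k,.104,c),4); print(cv2.contourArea(k),k.reshape(-1,2).mean(0).round(1),r,inC(r[:2]))
goC(0,.2445,.13,82)
E
```

```text
552.5 [462.5 194.4] [ 0.4926  0.3086 83.0624 16.879  -6.8116] (np.float64(-0.6), np.float64(249.2))
1083.5 [236.3 125.5] [3.93800e-01 7.45000e-02 9.37888e+01 1.02574e+01 8.19200e+01] (np.float64(-65.9), np.float64(3.6))
delta tool [-0.0003  0.2245  0.0636] turn first/after -0.0002 pos [0.461  0.0816 0.1936] q6 -1.259 t 33.8
```

View pics/w15.png

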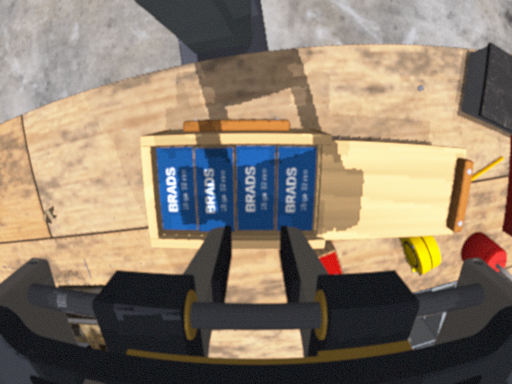

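The picture shows all four boxes flush in one row (labels 155–320 × 147–232), with box 4's top felt at 75.3 mm, so it is on the floor. The pull bar is at (463,194). Next I'll shut the lid.

In the tool's units: 0.0457 m is 0.914, 0.03 m is 0.6.

shift_gripper:
  plan: [0.05,0,0.914,0,0,0.05,0,0.914,0,0,0.05,0,0.914,0,0,0.05,0,0.914,0.4,0,0.05,0,0.914,0.6,0,0.05,0,0,0.3,0,0.05,0,0,0,0,0.05,0,0,0,0]

```text
clock: 34.6
position: [0.4917, 0.3028, 0.1305]
orientation: [-0.22, -3.131, 0.003]
ft_force: [1.0, -0.2, 0.0]
gripper_width: 0.0502
finger_force: 0.0
```

```bash
python3 - <<'E'
from h import *
im,c=grab('wrist','w16.png'); o,Rm=tool()
for k in blobs(im,(5,140,90),(16,255,255),300):
    r=np.round(rect('wrist',k,.104,c),4); print(cv2.contourArea(k),k.reshape(-1,2).mean(0).round(1),r,inC(r[:2]))
print(inC(o['position'])); goC(0,.249,.089,82)
E
```

```text
1852.5 [267.1 219.3] [ 0.4925  0.3117 84.8998 13.0206 -7.9647] (np.float64(-1.2), np.float64(252.2))
595.0 [ 28.  143.9] [ 0.3997  0.1235 73.2929  9.6678 82.0136] (np.float64(-66.9), np.float64(52.9))
(np.float64(0.0), np.float64(243.5))
delta tool [-0.      0.0055  0.0425] turn first/after -0.001 pos [0.4925 0.3029 0.1315] q6 -0.881 t 34.65
```

In the tool's units: 0.02 m is 0.4, 0.0087 m is 0.174.

shift_gripper:
  plan: [0.05,0,0.174,0,0,0.05,0,0,0.4,0,0.05,0,0,0.4,0,0.03,0,0,0,0,0.005,0,0,0,0,0.005,0,0,0,0,0.005,0,0,0,0,0.005,0,0,0,0,0.005,0,0,0,0]
  clamp_n: 20

```text
clock: 35.55
position: [0.4942, 0.3115, 0.0926]
orientation: [0.218, 3.133, -0.003]
ft_force: [0.4, -7.6, 7.1]
gripper_width: 0.0138
finger_force: 20.0
```

```bash
python3 -c "
from h import *
o=ctrl.observe();print(inC(o['position']));goC(0,.087,.09,82)"
```

```text
(np.float64(0.6), np.float64(252.3))
delta tool [ 0.0007 -0.1653  0.0029] turn first/after 0.0005 pos [0.4942 0.3115 0.0926] q6 -0.869 t 35.55
```

In the tool's units: -0.015 m is -0.3, -0.01 m is -0.2.

shift_gripper:
  plan: [0.005,0,-0.2,0,0,0.005,0,-0.3,0,0,0.005,0,-0.3,0,0,0.005,0,-0.3,0,0,0.005,0,-0.3,0,0,0.005,0,-0.3,0,0,0.005,0,0,0,0]

```text
clock: 36.25
position: [0.4823, 0.2268, 0.0926]
orientation: [0.221, 3.132, 0.0]
ft_force: [-0.7, -1.8, 6.4]
gripper_width: 0.0141
finger_force: 20.0
```

```bash
python3 -c "
from h import *
o=ctrl.observe();print(inC(o['position']),o['ft_force']@np.r_[EY,0]);goC(0,.087,.092,82)"
```

```text
(np.float64(0.6), np.float64(166.7)) -1.9087650133726708
delta tool [ 0.0005 -0.0797  0.0006] turn first/after -0.001 pos [0.4823 0.2268 0.0926] q6 -0.993 t 36.25
```

In the tool's units: -0.015 m is -0.3, -0.012 m is -0.24.

shift_gripper:
  plan: [0.005,0,-0.2,0,0,0.005,0,-0.3,0,0,0.005,0,-0.3,0,0,0.005,0,-0.3,0,0,0.005,0,-0.24,0,0,0.005,0,-0.14,0,0,0.005,0,-0.06,0,0,0.005,0,0,0,0,0.005,0,0,0,0]

```text
clock: 37.15
position: [0.4718, 0.1516, 0.0926]
orientation: [0.22, 3.132, 0.001]
ft_force: [-1.5, -0.7, 9.2]
gripper_width: 0.0138
finger_force: 20.0
```

```bash
python3 -c "
from h import *
o=ctrl.observe();print(inC(o['position']),o['ft_force']@np.r_[EY,0]);goC(0,.087,.092,82)"
```

```text
(np.float64(0.6), np.float64(90.8)) -0.9416912334106362
delta tool [ 0.0006 -0.0038  0.0006] turn first/after -0.0005 pos [0.4718 0.1516 0.0926] q6 -1.122 t 37.15
```

In the tool's units: -0.002 m is -0.04, -0.0015 m is -0.03.

shift_gripper:
  plan: [0.005,0,-0.04,0,0,0.005,0,-0.03,0,0,0.005,0,0,0,0,0.005,0,0,0,0]

```text
clock: 37.55
position: [0.4713, 0.1485, 0.0926]
orientation: [0.22, 3.132, 0.001]
ft_force: [-1.6, -0.6, 8.7]
gripper_width: 0.0141
finger_force: 20.0
```

```bash
python3 -c "
from h import *
o=ctrl.observe();print(inC(o['position']),o['ft_force']@np.r_[EY,0])"
```

```text
(np.float64(0.6), np.float64(87.6)) -0.8311834188188051
```

shift_gripper:
  plan: [0.005,0,-0.02,0,0,0.005,0,0,0,0,0.005,0,0,0,0]

```text
clock: 37.85
position: [0.4713, 0.1479, 0.0927]
orientation: [0.22, 3.132, 0.002]
ft_force: [-1.3, 2.8, 8.2]
gripper_width: 0.0137
finger_force: 20.0
```

```bash
python3 -c "
from h import *
o=ctrl.observe();print(inC(o['position']),o['ft_force']@np.r_[EY,0])"
```

```text
(np.float64(0.6), np.float64(87.1)) 2.5585979253936877
```

In the tool's units: -0.001 m is -0.02.

shift_gripper:
  plan: [0.005,0,-0.02,0,0,0.005,0,0,0,0,0.005,0,0,0,0]

```text
clock: 38.15
position: [0.4712, 0.1478, 0.0927]
orientation: [0.221, 3.132, 0.004]
ft_force: [-1.3, 8.7, 7.2]
gripper_width: 0.0137
finger_force: 20.0
```

```bash
python3 -c "
from h import *
o=ctrl.observe();print(inC(o['position']),o['ft_force']@np.r_[EY,0])"
```

```text
(np.float64(0.6), np.float64(86.9)) 8.43300523989324
```

shift_gripper:
  plan: [0.005,0,-0.01,0,0,0.005,0,0,0,0,0.005,0,0,0,0]

```text
clock: 38.45
position: [0.4713, 0.1477, 0.0927]
orientation: [0.221, 3.132, 0.005]
ft_force: [-1.6, 10.7, 6.1]
gripper_width: 0.0137
finger_force: 20.0
```

```bash
python3 -c "
from h import *
o=ctrl.observe();print(inC(o['position']),o['ft_force']@np.r_[EY,0])"
```

```text
(np.float64(0.6), np.float64(86.9)) 10.341966324150407
```

The lid stops hard at 86.9 mm (87 expected), so it is shut. I'll release, retreat and check.

In the tool's units: -0.05 m is -1, -0.03 m is -0.6.

shift_gripper:
  plan: [0.02,0,0.02,0,0,0.04,0,0,0,0,0.04,0,0,0,0,0.04,0,0,0,0,0.04,0,0,-0.6,0,0.04,0,0,-0.8,0,0.04,0,0,-1,0,0.04,0,-1,0,0,0.04,0,-0.6,0,0,0.04,0,0,0,0,0.04,0,0,0,0]

```text
clock: 39.55
position: [0.4594, 0.0677, 0.2117]
orientation: [0.222, 3.134, 0.0]
ft_force: [0.3, 0.5, 0.3]
gripper_width: 0.04
finger_force: 0.0
```

```bash
python3 - <<'E'
from h import *
im,c=grab('wrist','w17.png'); o,Rm=tool()
for k in blobs(im,(5,140,90),(16,255,255),300):
    r=np.round(rect('wrist',k,.104,c),4); print(cv2.contourArea(k),k.reshape(-1,2).mean(0).round(1),r,inC(r[:2]))
print('blue',[(cv2.contourArea(k),k.reshape(-1,2).mean(0).round()) for k in blue(im,150)],o['ft_force'],o['position'])
E
```

```text
873.5 [335.5 191.3] [ 0.47    0.1475 83.0459 12.9695 -8.2715] (np.float64(-0.6), np.float64(86.5))
974.0 [250.5 125.3] [3.93600e-01 7.31000e-02 9.46541e+01 1.03417e+01 8.16569e+01] (np.float64(-65.9), np.float64(2.2))
blue [] [0.41127173 0.60707965 0.60531814] [0.45957489 0.06822975 0.21157997]
```

The bar is at 86.5 mm, so the lid is shut. The crate hasn't moved noticeably, no blue is visible any more, and nothing is touching the robot.

```bash
python3 -c "
from workcell import ctrl
print(ctrl.finish_job())"
```

```text
the job is handed in; nothing more can be done
None
```

The crate is packed: all four nail boxes stand on edge in one row on the floor, the lid is slid fully shut, and the job was handed in at about 40 s with the crate within about 2 mm of where it stood.

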